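# Open the plant press and load the specimen bundle

### The arm

A 7-joint arm with a two-finger parallel gripper is mounted at the origin on the work surface. World frame = base frame: x ahead of the robot, y to its left, z up, the work surface at z = 0. Lengths are in m, angles in rad, forces in N, time in s.
With the tool pointing down it reaches from about 0.4 to 0.85 m from the base axis. Payload 10.4 kg.
Tool frame: the origin (TCP) lies on the centre line of the jaws, within the pads' length; the fingertips stand r.tip_extent ahead of it and the grasp point (between the pads) lies 8 mm behind it (r.tip_extent is the distance from the TCP to the fingertips, in m); z points along the fingers, y is the direction in which the jaws open and shut (so a half turn about z gives the same grasp; the last joint's range is limited). The gripper opens to 87 mm and grips with 3 to 60 N. Pads are 19 mm wide; open, the fingers measure 117 mm over their backs; the gripper's body (75 mm by 190 mm) begins 51 mm behind the grasp point.
Start: joints at [1.282, 0.332, -0.065, 1.46, 0.022, 1.35, -0.088], TCP at [0.164, -0.603, 0.2] pointing down, gripper open.
Joint ranges: [-2.6, 2.6], [-0.5, 2.12], [-1.47, 1.34], [0.16, 2.42], [-1.27, 4.41], [0.06, 2.06], [-2.6, 2.6]. Speed limits (rad/s): [2.22, 2.22, 2.79, 2.79, 3.14, 3.14, 3.14].

### API

Orientations are given as a unit quaternion [x, y, z, w].
In Python, from bench import r gives the robot as it stands.
- The arm moves only by the shell command python3 -m jog 'ROWS' [FORCE]. ROWS is JSON, a list of rows, each a list of 7 numbers: the shift along the tool's x, y, z in cm, then the turn, a rotation vector about the tool's x, y, z in rad, then the opening, from -1 (shut) to 1 (fully open). In form: [[tx, ty, tz, wx, wy, wz, jaw], ...]. A call has 1 to 20 rows; each row shifts and turns the commanded pose from where the row before left it, along the tool's axes as they then stand; what a row does not reach is not made up. A row lasts 1/8 s, in which the tool goes at most 62.5 mm and 10.7 degrees, less where a joint would pass 70% of its speed; a pose out of reach is approached as far as the arm can. A call with a gripper value outside its range is refused whole. The fingers move at their own pace and stop on an object; FORCE is the grip in N (left out, the last holds). Time passes only in rows, so rows that do not move let the fingers close. It gives the time, the measured TCP pose, the force and the opening at its end, in the units of the state.
- r.read_state(): the state, without advancing time (a new reading comes with each control period).
- r.camera(name): name is "side" or "top"; returns a dict with "frame" (384x512x3 uint8, red, green, blue), "fx", "fy", "cx", "cy" (pixels), "k1" (the pictures are not rectified: a ray, as slopes to the right and down, at radius r is drawn at 1 + k1 r^2 times it, then the intrinsics apply), "camera_from_world" (4x4, takes a point from world to camera coordinates). Camera axes: x right, y down, z forward; pixel columns grow to the right and rows downward; lengths in m; the calibration is good to about 2 mm. A picture is of the moment at which its call begins. There is no depth.
- r.close_job(): hands the job in, once; it reports no verdict.
Trained networks look in a picture, given as the dict that the camera call returned (one of the last four; its "shot" number tells which), for a name from the list of things; names that differ only in an ending like _2 or _b are one class to them, and where a whole thing is asked for, a point or a joint stands for the part that bears it (a point fixed in the world has none). Each returns a list of dicts, best first, with "score" (0 to 1); they miss things now and then, are a little off and sometimes report something else, mostly with a low value. They report only what shows in the picture. A call takes as long as a camera call.
- r.search_frame(picture, thing): "rect" ([left, top, right, bottom] in pixels, round what is visible of it).
The state is a dict: "time": time; "joint_positions": joint angles; "joint_vel": joint speeds; "joint_torque": joint torques, N m; "ee_pos": TCP position; "eef_rot": TCP orientation; "ft_force": force on the tool from outside, world axes, zero at the start; "torque": the same for the moment, N m; "width": finger opening in m.
Only numpy, scipy, OpenCV 4.12 (cv2) and the standard library are available. Lean on these libraries where they do the work, as an engineer would, in place of code of your own. Each camera call takes 0.05 s, during which the arm holds its last target.

### The job

Get the screw plant press ready for the next class: crank its handwheel counter-clockwise by the revolving handle until the platen is all the way up and you feel the stop, then back it off a quarter turn so that the screw does not seize while the press stands open. After that, slide the bundle of pressing boards lying in front of the platen squarely in under it along the baseboard, until it is fully home against the wooden batten at the back, and let go of everything; leave the jar, the glass dish and the eraser where they are.

Things in the scene. Friction and masses are not known exactly. Their poses are not given: they have to be found in the camera images.
- press: bench screw press, fixed: plywood baseboard, two steel columns, grey crossbeam, vertical screw. Origin on the bench on the screw's axis, z up; x points from the loading side in to the back batten, y along the crossbeam. Baseboard: x -240 to 125 mm, y +-120 mm, top at z 18 mm. Columns 22 mm thick at x 0, y +-100 mm. Crossbeam 42 mm in x, 230 mm in y, z 136 to 174 mm, its nuts up to 191 mm
- handwheel (a joint): turn of the handwheel, rad: grows counter-clockwise seen from above, while platen, screw and wheel rise together 10 mm a turn. 0 lowest, four turns in all; the top stop (collar against a washer under the crossbeam) is met at 25.13 and gives up to 0.3 rad if forced. Turns stiffly (0.18 N m, 3 to 4 N at the handle), stays where left. Level three-spoke aluminium wheel, 125 mm outer diameter, on top of the screw
- crank_mid (a point): middle of the wheel's revolving handle: upright black plastic sleeve 22 mm in diameter, 60 mm tall, on the wheel's rim 56 mm from the screw axis; the rim's top is 35 mm below this point. The sleeve spins freely on its pin, so the hand need not turn as it goes round. At the top stop it stands on the press's +y side, this point 285 mm above the bench
- platen_mid (a point): centre of the platen's underside: a level grey plate 110 mm (press x) by 164 mm (press y), 16 mm thick, on the lower end of the screw between the columns. It is 84 mm above the baseboard at the top stop, 10 mm lower for each turn below it
- batten (a point): wooden batten across the back end of the baseboard, 200 mm wide (press y), 22 mm high; this point is the middle of the foot of its face towards the platen, at x 106.5 mm in the press's frame
- bundle_mid (a point): centre of the specimen bundle: one loose rigid block of plywood and card boards bolted together, 210 mm (its x) by 150 mm (its y) by 74 mm, 0.6 to 0.9 kg, flat on the baseboard on the loading side, its x roughly along the press's x, its outer end overhanging the baseboard. Home, this point is within 2 mm of the screw axis in the press's x
- jar_mid (a point): bystander: glass specimen jar with steel lid, 58 mm diameter, 85 mm tall; this point is half-way up
- dish_mid (a point): bystander: flat covered glass dish, 90 mm diameter, 20 mm tall; this point is 8 mm above the bench
- eraser: bystander: brown eraser 42 x 20 x 12 mm lying on the bench; origin at the centre of its underside

How it is judged:
On the way, in this order (a step that is already met when the one before it is completed fails the run):
1. the handwheel is cranked up to its top stop (within 0.1 rad) (value of joint handwheel above 25.03 rad), for 0.1 s.
2. the handwheel is backed off a quarter turn from the stop, within 0.45 rad, and is still (value of joint handwheel between 23.11 and 24.03 rad and velocity of joint handwheel between -0.1 and 0.1 rad/s), for 0.3 s.
3. the bundle is home against the back batten (x of bundle_mid in the frame of press above -0.007 m), for 0.2 s.
At the end, for the whole second after the job is handed in: The handwheel stands a quarter turn (1.57 rad, within 0.45) below its top stop; the bundle lies flat and still on the baseboard under the platen, within 7 mm of the back batten, within 18 mm of centred between the columns and within 4 degrees of square (value of joint handwheel between 23.11 and 24.03 rad and x of bundle_mid in the frame of press between -0.007 and 0.01 m and y of bundle_mid in the frame of press between -0.018 and 0.018 m and angle between the x axis of bundle_mid and the x axis of press, either way round below 0.07 rad and angle between bundle_mid's own z axis and vertical below 0.05 rad and z of bundle_mid in the frame of press below 0.06 m and linear speed of bundle below 0.01 m/s); the robot touches nothing.
It fails at once if the jar, the dish or the eraser is moved by more than 30 mm (distance of any of jar_mid, dish_mid, eraser from where it was at the start of the episode above 0.03 m).
It also fails if it takes over 72 s, if anything falls off the work surface, if the arm or the gripper's body presses on something with over 40 N, if the wrist force passes 120 N, or if a joint passes its speed limit or range.

## Working session

There is one attempt and no reset: what is moved stays moved. The work goes in short steps, Python scripts to look and compute and a shell command to move; the robot and the scene stay as the last step left them, time stands still between calls to the robot, and variables do not carry over. Pictures are saved under pics/ and viewed, and the job is handed in when it is done.

```bash
ls; mkdir -p pics
python3 - <<'E'
from bench import r
import cv2
s=r.read_state(); print({k:(v if not hasattr(v,'tolist') else v.tolist()) for k,v in s.items()}); print(r.tip_extent)
for n in ("top","side"):
    c=r.camera(n); cv2.imwrite(f"pics/{n}0.png",c["frame"][:,:,::-1])
    print(n,c["fx"],c["fy"],c["cx"],c["cy"],c["k1"],c["camera_from_world"])
    for t in ["press","handwheel","crank_mid","platen_mid","bundle_mid","jar_mid","dish_mid","eraser"]:
        print(t,[( [round(x) for x in d["rect"]],round(d["score"],2)) for d in r.search_frame(c,t)][:3])
E
```

```text
pics
{'time': 0.0, 'joint_positions': [1.2823964314926959, 0.33285916024064466, -0.06469590492025644, 1.4609396033062632, 0.021582667099914736, 1.3499265198012387, -0.08848686980071459], 'joint_vel': [0.0011303727054595165, 7.684063401759941e-05, -6.372665338468656e-05, -0.0013401199436553469, -0.00013053656769941517, 0.000635788951082313, 0.0009087098229493614], 'joint_torque': [0.0011554449156392366, -62.32626914978027, 0.025168991996906698, -38.98914813995361, -0.06143564125522971, 0.039958275156095624, 0.0001229808140124078], 'ee_pos': [0.16405855876401274, -0.6026386805436886, 0.19926271873311652], 'eef_rot': [0.9911797871052823, 0.13252212167486516, -0.00012131699894932829, -0.0007086486471168493], 'ft_force': [-0.6389754665934153, -0.22444050616789235, 0.7472239894590206], 'torque': [-0.04143019387893708, -0.00507559786569, 0.0047000381392344245], 'width': 0.08704554578918813}
0.011
top 385.2782429204328 385.2782429204328 262.69641928893805 187.6602893517044 0.002716457221634972 [[ 0.00834532 -0.9999624   0.00235504  0.0163191 ]
 [-0.99118307 -0.00858345 -0.13222121  0.6105830
[... 346 characters left out ...]
]
dish_mid [([174, 224, 204, 251], 0.94)]
eraser [([330, 143, 341, 155], 0.58)]
side 395.862736334691 395.862736334691 250.4013746057664 184.37722450378908 -0.02790556345829975 [[ 0.77747164  0.62889784  0.00503609 -0.48701158]
 [ 0.3862014  -0.47108888 -0.79304713 -0.09676119]
 [-0.49637318  0.6185166  -0.60913947  1.23446873]
 [ 0.          0.          0.          1.        ]]
press [([200, 100, 308, 309], 0.7)]
handwheel [([220, 103, 273, 186], 0.58)]
crank_mid [([230, 102, 238, 127], 0.54)]
platen_mid [([203, 107, 272, 219], 0.71)]
bundle_mid [([144, 200, 258, 310], 0.88)]
jar_mid [([259, 253, 292, 302], 0.87)]
dish_mid [([256, 159, 272, 165], 0.43)]
eraser [([221, 322, 244, 345], 0.54)]
```

Run:
```python
import cv2
a=cv2.imread("pics/top0.png")[110:270,150:370]; cv2.imwrite("pics/top0c.png",cv2.resize(a,None,fx=3.6,fy=3.6,interpolation=cv2.INTER_CUBIC))
a=cv2.imread("pics/side0.png")[80:360,120:340]; cv2.imwrite("pics/side0c.png",cv2.resize(a,None,fx=2.1,fy=2.1,interpolation=cv2.INTER_CUBIC))
```

```text
(no output)
```

View pics/top0c.png

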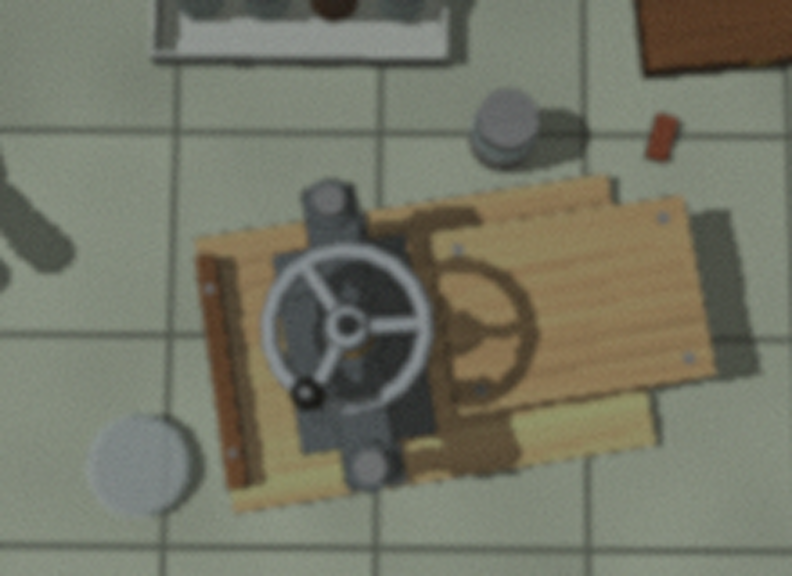

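View pics/side0c.png

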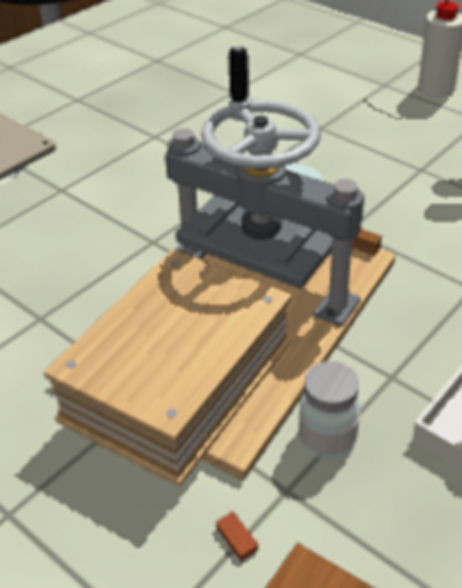

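View pics/side0.png

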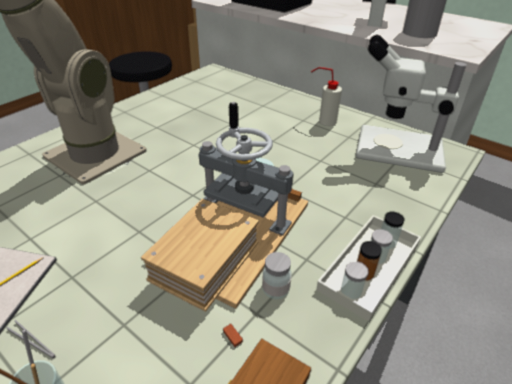

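View pics/top0.png

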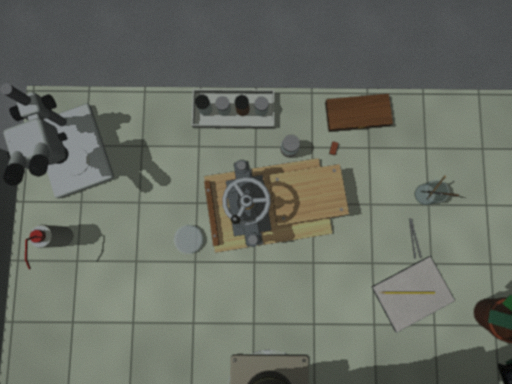

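```bash
cat > h.py <<'E'
import numpy as np, cv2
def K(c): return np.array([[c["fx"],0,c["cx"]],[0,c["fy"],c["cy"]],[0,0,1.]])
def D(c): return np.array([c["k1"],0,0,0,0.])
def proj(c,P):
    T=np.array(c["camera_from_world"]); rv=cv2.Rodrigues(T[:3,:3])[0]
    return cv2.projectPoints(np.array(P,float).reshape(-1,1,3),rv,T[:3,3],K(c),D(c))[0].reshape(-1,2)
def back(c,uv,z):
    T=np.array(c["camera_from_world"]); uv=np.array(uv,float).reshape(-1,1,2)
    n=cv2.undistortPoints(uv,K(c),D(c)).reshape(-1,2)
    d=np.c_[n,np.ones(len(n))]@T[:3,:3]; o=-T[:3,:3].T@T[:3,3]
    return o+d*((z-o[2])/d[:,2])[:,None]
E
python3 - <<'E'
from h import *
from bench import r
c=r.camera("top")
f=lambda x,y:((x+.5)/3.6+150-.5,(y+.5)/3.6+110-.5)
def s(n,p,z): print(n,back(c,[f(*p)],z)[0].round(4))
s("nutA",(330,197),.191); s("nutB",(371,466),.191)
s("cornBL",(235,512),.018);s("cornTL",(195,238),.018);s("cornTR",(610,178),.018);s("cornBR",(657,443),.018)
for p in [(683,197),(716,374)]: s("bund",p,.092)
for z in (.21,.22,.23,.24,.25): s("hub %.2f"%z,(346,325),z)
for z in (.275,.285,.265,.255): s("handle mid top %.2f"%z,(308,392),z)
s("jar",(508,118),.085); s("dish",(140,468),.02); s("eraser",(662,138),.012)
E
```

```text
nutA [0.6529 0.0796 0.191 ]
nutB [0.4545 0.0467 0.191 ]
cornBL [0.4149 0.1653 0.018 ]
cornTL [0.6494 0.2059 0.018 ]
cornTR [ 0.7057 -0.1552  0.018 ]
cornBR [ 0.4759 -0.1927  0.018 ]
bund [ 0.6747 -0.2036  0.092 ]
bund [ 0.5301 -0.2276  0.092 ]
hub 0.21 [0.5553 0.0655 0.21  ]
hub 0.22 [0.5543 0.0651 0.22  ]
hub 0.23 [0.5533 0.0647 0.23  ]
hub 0.24 [0.5523 0.0642 0.24  ]
hub 0.25 [0.5512 0.0638 0.25  ]
handle mid top 0.28 [0.5034 0.0876 0.275 ]
handle mid top 0.28 [0.5028 0.0869 0.285 ]
handle mid top 0.27 [0.5039 0.0883 0.265 ]
handle mid top 0.26 [0.5044 0.089  0.255 ]
jar [ 0.7415 -0.0611  0.085 ]
dish [0.4511 0.2465 0.02  ]
eraser [ 0.7433 -0.2023  0.012 ]
```

Run:
```python
from h import *
from bench import r
from scipy.optimize import least_squares
ct=r.camera("top"); cs=r.camera("side")
cv2.imwrite("pics/s1.png",cs["frame"][:,:,::-1])
a=cs["frame"][90:200,190:320,::-1]; cv2.imwrite("pics/s1c.png",cv2.resize(a,None,fx=5,fy=5,interpolation=cv2.INTER_CUBIC))
o=np.array([.5537,.0632]); 
for k in range(5):
    z=.285-.01*k-.001
    p=np.array([.5035,.0878])
    print(k,"hand top/mid/bot side",proj(cs,[[*p,z+.03],[*p,z],[*p,z-.03]]).round(1).tolist(),"top cam top of sleeve",proj(ct,[[*p,z+.03],[*o,z-.035]]).round(1).tolist(), "wheel side", proj(cs,[[*o,z-.035]]).round(1).tolist())
```

```text
0 hand top/mid/bot side [[232.3, 94.5], [232.6, 107.2], [232.9, 119.5]] top cam top of sleeve [[234.0, 217.6], [246.0, 199.0]] wheel side [[243.1, 132.9]]
1 hand top/mid/bot side [[232.4, 98.8], [232.7, 111.4], [233.0, 123.4]] top cam top of sleeve [[234.3, 217.8], [246.2, 199.4]] wheel side [[243.2, 137.0]]
2 hand top/mid/bot side [[232.5, 103.1], [232.8, 115.4], [233.1, 127.3]] top cam top of sleeve [[234.6, 218.0], [246.3, 199.8]] wheel side [[243.2, 140.9]]
3 hand top/mid/bot side [[232.6, 107.2], [232.9, 119.5], [233.2, 131.2]] top cam top of sleeve [[234.9, 218.3], [246.5, 200.2]] wheel side [[243.2, 144.9]]
4 hand top/mid/bot side [[232.7, 111.4], [233.0, 123.4], [233.3, 135.0]] top cam top of sleeve [[235.1, 218.5], [246.6, 200.6]] wheel side [[243.3, 148.8]]
```

View pics/s1c.png

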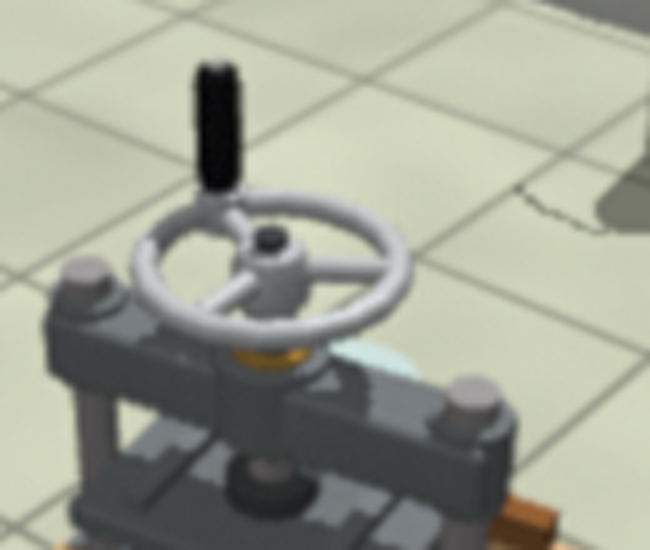

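```bash
cat >> h.py <<'E'
YAW=np.deg2rad(99.4)
O=np.array([.5537,.0632])
def pose():
    from bench import r
    from scipy.spatial.transform import Rotation as R
    s=r.read_state(); Rm=R.from_quat(s["eef_rot"]).as_matrix(); return np.array(s["ee_pos"]),Rm,s
def totool(target):
    p,Rm,s=pose(); return (Rm.T@(np.array(target)-p))*100
def press2w(x,y,z):
    c,s=np.cos(YAW),np.sin(YAW); return np.array([O[0]+c*x-s*y,O[1]+s*x+c*y,z])
E
python3 - <<'E'
from h import *
from scipy.spatial.transform import Rotation as R
p,Rm,s=pose()
yaw0=np.arctan2(Rm[1,0],Rm[0,0]);print(np.rad2deg(yaw0))
tgt=np.array([.5035,.0878,.345])
# polar path
a0,a1=np.arctan2(p[1],p[0]),np.arctan2(tgt[1],tgt[0]); r0,r1=np.hypot(*p[:2]),np.hypot(*tgt[:2])
N=18; dw=-(YAW-yaw0)/14
Rc=Rm.copy(); pc=p.copy()
for i in range(N):
    f=(i+1)/N; a=a0+(a1-a0)*f; rr=r0+(r1-r0)*f; z=p[2]+(tgt[2]-p[2])*min(1,f*3)
    q=np.array([rr*np.cos(a),rr*np.sin(a),z]); d=Rc.T@(q-pc)*100
    print(d.round(1).tolist()); d=d.round(1); pc=pc+Rc@d/100
    if i<14: Rc=Rc@R.from_rotvec([0,0,round(dw,3)]).as_matrix()
print(dw)
E
```

```text
15.228287284653666
[5.1, -0.8, -2.4]
[5.0, -0.8, -2.4]
[5.0, -0.6, -2.4]
[5.0, -0.5, -2.5]
[4.9, -0.4, -2.4]
[4.9, -0.2, -2.4]
[4.8, -0.2, 0.0]
[4.8, -0.1, 0.0]
[4.7, 0.1, 0.0]
[4.7, 0.1, 0.0]
[4.6, 0.2, 0.0]
[4.6, 0.4, 0.0]
[4.5, 0.4, 0.0]
[4.4, 0.5, 0.0]
[4.4, 0.6, 0.0]
[4.4, 0.2, 0.0]
[4.3, -0.1, 0.0]
[4.2, -0.5, 0.0]
-0.10493382313754074
```

```bash
python3 -m jog '[[5.1,-0.8,-2.4,0,0,-0.105,0.3],[5.0,-0.8,-2.4,0,0,-0.105,0.3],[5.0,-0.6,-2.4,0,0,-0.105,0.3],[5.0,-0.5,-2.5,0,0,-0.105,0.3],[4.9,-0.4,-2.4,0,0,-0.105,0.3],[4.9,-0.2,-2.4,0,0,-0.105,0.3],[4.8,-0.2,0,0,0,-0.105,0.3],[4.8,-0.1,0,0,0,-0.105,0.3],[4.7,0.1,0,0,0,-0.105,0.3],[4.7,0.1,0,0,0,-0.105,0.3],[4.6,0.2,0,0,0,-0.105,0.3],[4.6,0.4,0,0,0,-0.105,0.3],[4.5,0.4,0,0,0,-0.105,0.3],[4.4,0.5,0,0,0,-0.105,0.3],[4.4,0.6,0,0,0,0,0.3],[4.4,0.2,0,0,0,0,0.3],[4.3,-0.1,0,0,0,0,0.3],[4.2,-0.5,0,0,0,0,0.3],[0,0,0,0,0,0,0.3]]' 35
python3 - <<'E'
from h import *
p,Rm,s=pose();print(p,np.rad2deg(np.arctan2(Rm[1,0],Rm[0,0])),Rm.round(3).tolist(),s["width"],s["joint_positions"])
print(totool([.5035,.0878,.262]))
from bench import r
for n in("top","side"):
    c=r.camera(n); print(n,proj(c,[p]),[( [round(x) for x in d["rect"]],round(d["score"],2)) for d in r.search_frame(c,"crank_mid")][:3])
    a=c["frame"][80:240,180:340,::-1]; cv2.imwrite(f"pics/{n}2.png",cv2.resize(a,None,fx=3.7,fy=3.7,interpolation=cv2.INTER_CUBIC))
E
```

```text
time: 3.42
ee_pos: [0.5024, 0.0914, 0.3457]
eef_rot: [0.644, 0.765, 0.0, 0.0]
ft_force: [0.1, 0.1, -0.7]
width: 0.0569
[0.5023763  0.09136314 0.3456759 ] 99.79999208616333 [[-0.17, 0.985, 0.001], [0.985, 0.17, 0.0], [0.0, 0.001, -1.0]] 0.056947809153356614 [ 0.43878376  0.09396206 -0.75768373  1.46818249  0.06462489  1.60384786
 -0.14343892]
[-0.37108387  0.04057311  8.3676043 ]
top [[231.33152622 217.28403727]] []
side [[232.70313438  79.83059384]] [([230, 106, 240, 127], 0.83)]
```

View pics/side2.png

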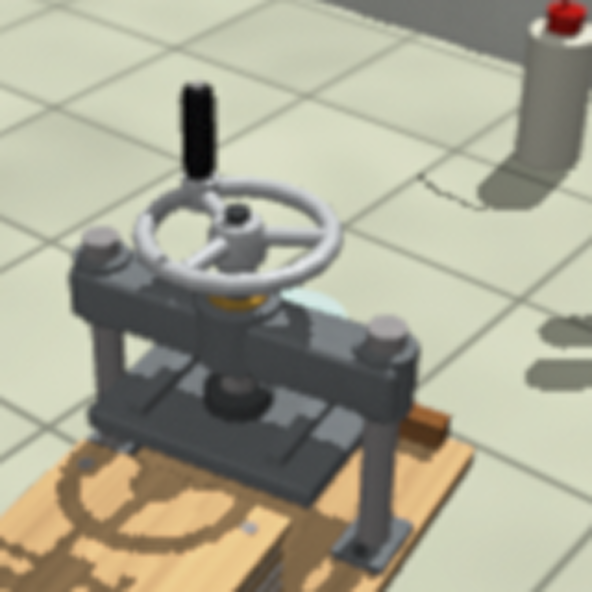

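View pics/top2.png

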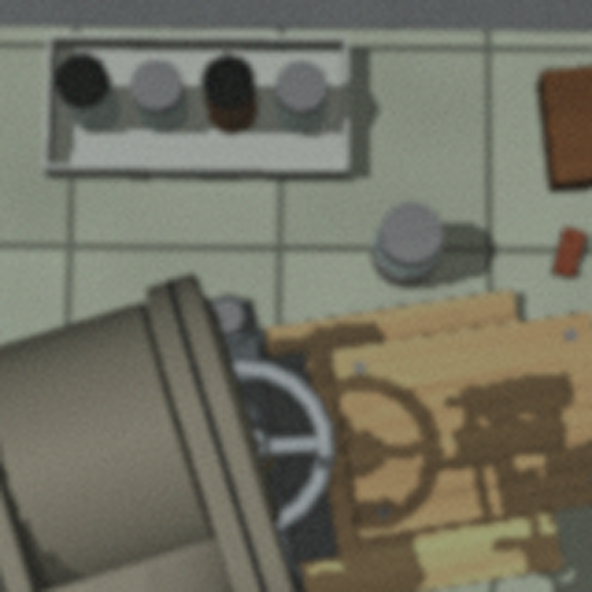

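```bash
python3 -m jog '[[-0.2,0,2,0,0,0,0.3],[-0.1,0,2,0,0,0,0.3],[0,0,1.5,0,0,0,0.3],[0,0,1.5,0,0,0,0.3],[0,0,1.2,0,0,0,0.3],[0,0,0,0,0,0,0.3]]' 35
python3 - <<'E'
from h import *
from bench import r
p,Rm,s=pose();print(p,s["width"],s["ft_force"])
c=r.camera("side"); print(proj(c,[p]))
a=c["frame"][60:220,160:320,::-1]; cv2.imwrite("pics/side3.png",cv2.resize(a,None,fx=3.7,fy=3.7,interpolation=cv2.INTER_CUBIC))
E
```

```text
time: 4.38
ee_pos: [0.5036, 0.0845, 0.2623]
eef_rot: [0.646, 0.763, -0.0, -0.0]
ft_force: [-1.0, 0.1, 0.2]
width: 0.0563
[0.50359255 0.08449099 0.26228216] 0.05631225245983192 [-0.98836383  0.14067812  0.19360228]
[[231.89922087 116.69347487]]
```

View pics/side3.png

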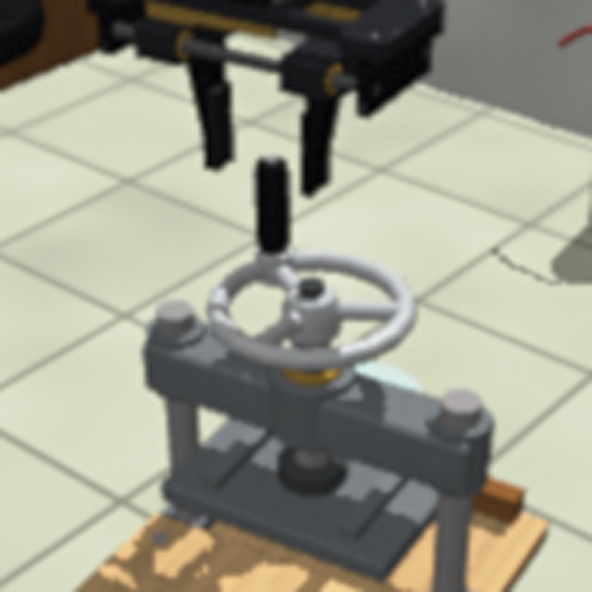

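Run:
```python
from h import *
from bench import r
c=r.camera("side"); p,Rm,s=pose();print(s["time"],p,s["width"],s["ft_force"],s["joint_vel"])
for sg in (-1,1):
    print(proj(c,[p+Rm@[0,sg*.028,.011]]),proj(c,[p+Rm@[0,sg*.043,.011]]))
a=c["frame"][60:220,160:320,::-1]; cv2.imwrite("pics/side4.png",cv2.resize(a,None,fx=3.7,fy=3.7,interpolation=cv2.INTER_CUBIC))
c=r.camera("top");a=c["frame"][110:270,160:320,::-1]; cv2.imwrite("pics/top4.png",cv2.resize(a,None,fx=3.7,fy=3.7,interpolation=cv2.INTER_CUBIC))
```

```text
4.475 [0.5041026  0.08475317 0.2633974 ] 0.05657231778840087 [-0.4550179   0.19608184  0.75479904] [ 0.00089712 -0.0025757   0.00037785 -0.008521   -0.00069949 -0.00031363
  0.00084374]
[[221.69363325 117.71586486]] [[216.14386347 116.15521925]]
[[243.07883837 123.73609564]] [[248.99139904 125.40238657]]
```

View pics/side4.png

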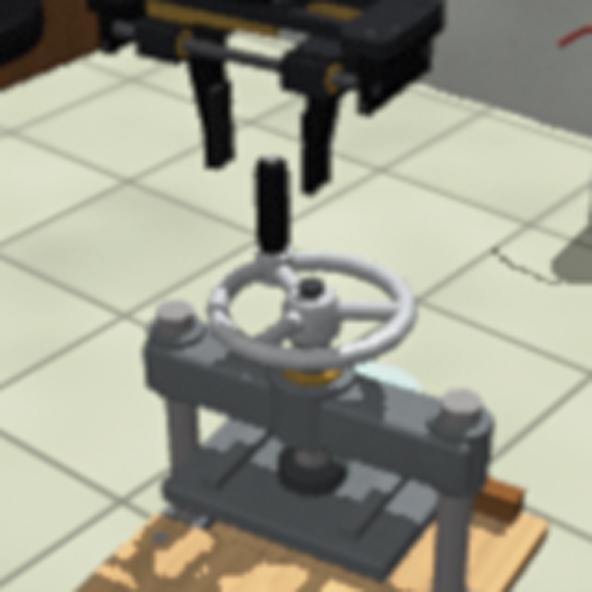

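View pics/top4.png

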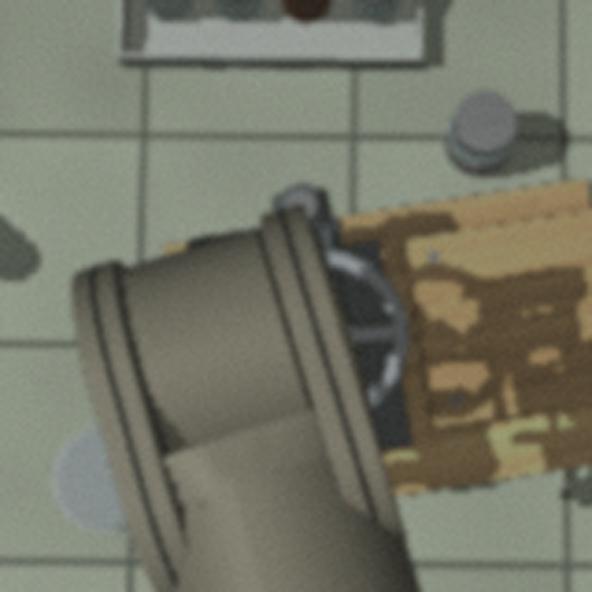

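```bash
python3 -m jog '[[0,0,0,0,0,0,-0.3],[0,0,0,0,0,0,-0.6],[0,0,0,0,0,0,-0.6],[0,0,0,0,0,0,-0.6],[0,0,0,0,0,0,-0.6],[0,0,0,0,0,0,-0.6]]' 5
python3 - <<'E'
from h import *
from bench import r
c=r.camera("side"); p,Rm,s=pose();print(s["time"],p,s["width"],s["ft_force"])
for z in(-.059,):
  for sx in(-.0375,.0375):
   for sy in(-.095,.095): print(((proj(c,[p+Rm@[sx,sy,z]])[0]-[160,60])*3.7).round())
a=c["frame"][20:180,160:320,::-1]; cv2.imwrite("pics/side5.png",cv2.resize(a,None,fx=3.7,fy=3.7,interpolation=cv2.INTER_CUBIC))
cv2.imwrite("pics/side5f.png",c["frame"][:,:,::-1])
E
```

```text
time: 5.28
ee_pos: [0.504, 0.0846, 0.2631]
eef_rot: [0.646, 0.763, 0.0, 0.0]
ft_force: [0.3, 0.3, -0.4]
width: 0.0216
5.325 [0.50396435 0.08463665 0.26307029] 0.021158572321990594 [-0.17528487 -0.34037383 -1.20578654]
[ 92. 106.]
[379. 180.]
[165.  62.]
[442. 128.]
```

View pics/side5.png

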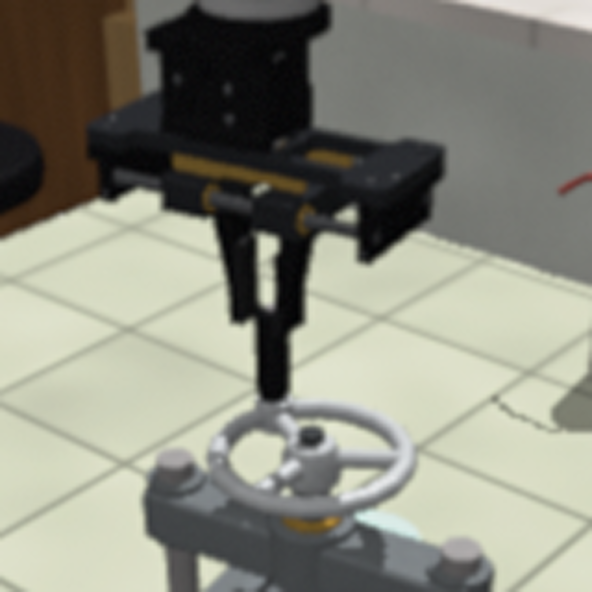

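View pics/side5f.png

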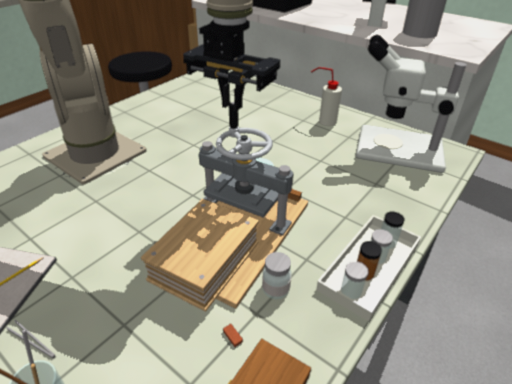

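```bash
python3 -m jog '[[0,0,0,0,0,0,-0.1],[0,0,0,0,0,0,-0.1],[0,0,0.5,0,0,0,-0.1],[0,0,0.5,0,0,0,-0.1],[0,0,0.0,0,0,0,-0.1]]' 5
python3 - <<'E'
from h import *
from bench import r
c=r.camera("side"); p,Rm,s=pose();print(s["time"],p,s["width"],s["ft_force"])
print((proj(c,[p,p+Rm@[0,.02,.011],p+Rm@[0,-.02,.011]])-[180,70])*6)
a=c["frame"][70:160,180:280,::-1]; cv2.imwrite("pics/side6.png",cv2.resize(a,None,fx=6,fy=6,interpolation=cv2.INTER_CUBIC))
E
```

```text
time: 5.95
ee_pos: [0.5036, 0.0845, 0.2524]
eef_rot: [0.646, 0.763, -0.0, -0.0]
ft_force: [0.4, -0.2, -0.1]
width: 0.0392
6.0 [0.50377879 0.08457038 0.25274546] 0.038964159397498074 [-0.35701663  0.74207652 -0.10205028]
[[312.50470864 303.20264771]
 [359.0470359  342.52435924]
 [268.08063275 316.36802166]]
```

View pics/side6.png

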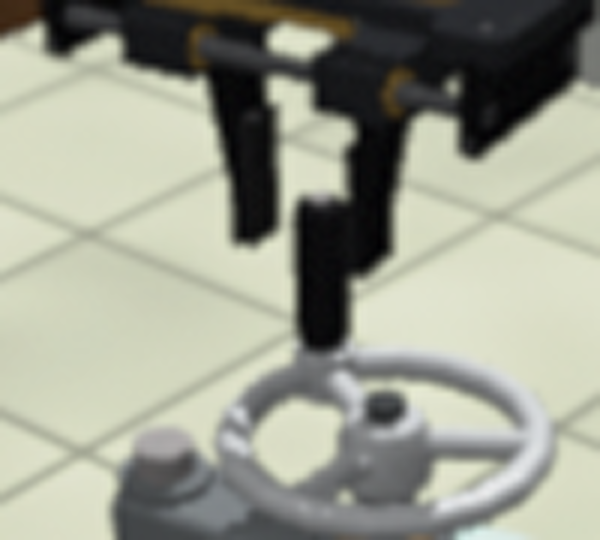

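```bash
python3 -m jog '[[0.2,0,0.5,0,0,0,-0.1],[0.2,0,0.5,0,0,0,-0.1],[0,0,0,0,0,0,-0.7],[0,0,0,0,0,0,-0.7],[0,0,0,0,0,0,-0.7],[0,0,0,0,0,0,-0.7]]' 30
python3 - <<'E'
from h import *
from bench import r
c=r.camera("side"); p,Rm,s=pose();print(s["time"],p,s["width"],s["ft_force"])
a=c["frame"][70:160,180:280,::-1]; cv2.imwrite("pics/side7.png",cv2.resize(a,None,fx=6,fy=6,interpolation=cv2.INTER_CUBIC))
E
```

```text
time: 6.75
ee_pos: [0.5034, 0.0885, 0.2432]
eef_rot: [0.646, 0.763, 0.0, 0.0]
ft_force: [1.0, 0.7, -0.1]
width: 0.0211
6.8 [0.50334459 0.08852655 0.24314836] 0.021135163735399767 [ 0.72148624 -0.14301264 -0.02854875]
```

View pics/side7.png

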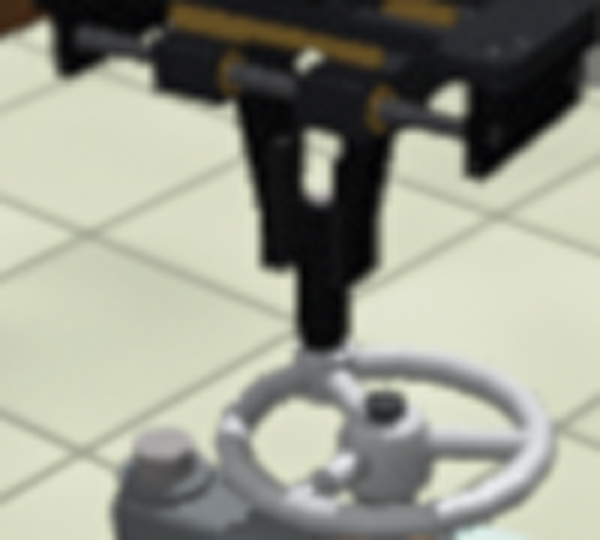

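Run:
```python
import numpy as np
a=53.8; R=5.62
f=lambda t:np.array([R*np.cos(np.deg2rad(t)),-R*np.sin(np.deg2rad(t))])
q=f(a).round(2)
for i in range(20):
    n=f(a+18).round(2); print("[%.2f,%.2f,-0.05,0,0,0,-0.7],"%tuple(n-q)); q=n; a+=18
```

```text
[-1.56,-0.80,-0.05,0,0,0,-0.7],
[-1.74,-0.28,-0.05,0,0,0,-0.7],
[-1.74,0.27,-0.05,0,0,0,-0.7],
[-1.57,0.79,-0.05,0,0,0,-0.7],
[-1.25,1.24,-0.05,0,0,0,-0.7],
[-0.80,1.56,-0.05,0,0,0,-0.7],
[-0.28,1.74,-0.05,0,0,0,-0.7],
[0.27,1.74,-0.05,0,0,0,-0.7],
[0.79,1.57,-0.05,0,0,0,-0.7],
[1.24,1.25,-0.05,0,0,0,-0.7],
[1.56,0.80,-0.05,0,0,0,-0.7],
[1.74,0.28,-0.05,0,0,0,-0.7],
[1.74,-0.27,-0.05,0,0,0,-0.7],
[1.57,-0.79,-0.05,0,0,0,-0.7],
[1.25,-1.24,-0.05,0,0,0,-0.7],
[0.80,-1.56,-0.05,0,0,0,-0.7],
[0.28,-1.74,-0.05,0,0,0,-0.7],
[-0.27,-1.74,-0.05,0,0,0,-0.7],
[-0.79,-1.57,-0.05,0,0,0,-0.7],
[-1.24,-1.25,-0.05,0,0,0,-0.7],
```

```bash
python3 -m jog '[[-1.56,-0.80,-0.05,0,0,0,-0.7],[-1.74,-0.28,-0.05,0,0,0,-0.7],[-1.74,0.27,-0.05,0,0,0,-0.7],[-1.57,0.79,-0.05,0,0,0,-0.7],[-1.25,1.24,-0.05,0,0,0,-0.7]]' 30
python3 - <<'E'
from h import *
from bench import r
c=r.camera("side"); p,Rm,s=pose();d=p[:2]-O;print(s["time"],p,s["width"],s["ft_force"],np.hypot(*d),np.rad2deg(np.arctan2(d[1],d[0]))%360)
a=c["frame"][60:180,180:310,::-1]; cv2.imwrite("pics/side8.png",cv2.resize(a,None,fx=5,fy=5,interpolation=cv2.INTER_CUBIC))
E
```

```text
time: 7.42
ee_pos: [0.5282, 0.0141, 0.2456]
eef_rot: [0.646, 0.763, 0.0, -0.001]
ft_force: [-0.3, 10.5, 0.0]
width: 0.0211
7.475 [0.53018924 0.01333125 0.24567487] 0.021147865456060507 [ 3.23373974  5.84637306 -0.49054469] 0.05513300049608341 244.75834056993122
```

View pics/side8.png

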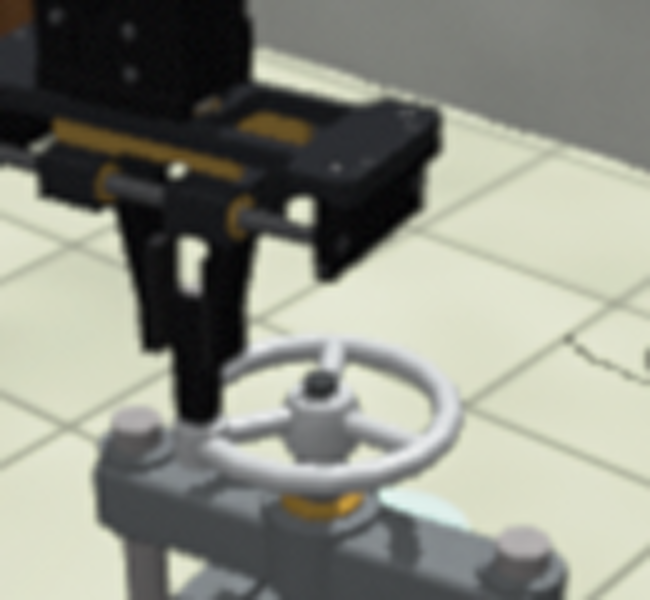

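```bash
python3 -m jog '[[-0.80,1.56,-0.05,0,0,0,-0.7],[-0.28,1.74,-0.05,0,0,0,-0.7],[0.27,1.74,-0.05,0,0,0,-0.7],[0.79,1.57,-0.05,0,0,0,-0.7],[1.24,1.25,-0.05,0,0,0,-0.7],[1.56,0.80,-0.05,0,0,0,-0.7],[1.74,0.28,-0.05,0,0,0,-0.7],[1.74,-0.27,-0.05,0,0,0,-0.7],[1.57,-0.79,-0.05,0,0,0,-0.7],[1.25,-1.24,-0.05,0,0,0,-0.7],[0.80,-1.56,-0.05,0,0,0,-0.7],[0.28,-1.74,-0.05,0,0,0,-0.7],[-0.27,-1.74,-0.05,0,0,0,-0.7],[-0.79,-1.57,-0.05,0,0,0,-0.7],[-1.24,-1.25,-0.05,0,0,0,-0.7]]' 30
python3 - <<'E'
from h import *
from bench import r
c=r.camera("side"); p,Rm,s=pose();d=p[:2]-O;print(s["time"],p,s["width"],s["ft_force"],np.hypot(*d),np.rad2deg(np.arctan2(d[1],d[0]))%360)
a=c["frame"][60:180,180:310,::-1]; cv2.imwrite("pics/side9.png",cv2.resize(a,None,fx=5,fy=5,interpolation=cv2.INTER_CUBIC))
E
```

```text
time: 9.35
ee_pos: [0.5035, 0.0893, 0.2532]
eef_rot: [0.646, 0.763, 0.001, 0.0]
ft_force: [9.0, 1.5, -4.6]
width: 0.0212
9.4 [0.50271898 0.08689995 0.25320601] 0.021395954996060697 [-3.23020221  1.6109007   0.92054935] 0.05622056732233606 155.06732483385838
```

View pics/side9.png

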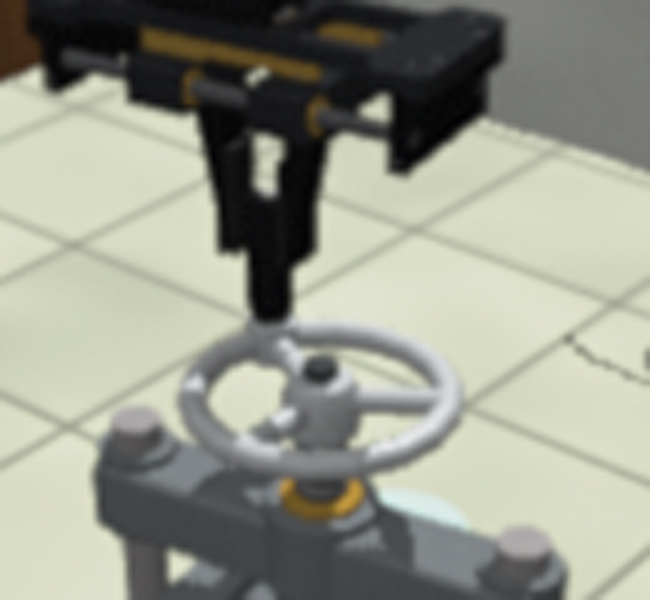

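```bash
python3 -m jog '[[-1.56,-0.80,-0.05,0,0,0,-0.7],[-1.74,-0.28,-0.05,0,0,0,-0.7],[-1.74,0.27,-0.05,0,0,0,-0.7]]' 30; python3 -m jog '[[-1.57,0.79,-0.05,0,0,0,-0.7],[-1.25,1.24,-0.05,0,0,0,-0.7],[-0.80,1.56,-0.05,0,0,0,-0.7],[-0.28,1.74,-0.05,0,0,0,-0.7],[0.27,1.74,-0.05,0,0,0,-0.7],[0.79,1.57,-0.05,0,0,0,-0.7],[1.24,1.25,-0.05,0,0,0,-0.7],[1.56,0.80,-0.05,0,0,0,-0.7],[1.74,0.28,-0.05,0,0,0,-0.7],[1.74,-0.27,-0.05,0,0,0,-0.7],[1.57,-0.79,-0.05,0,0,0,-0.7],[1.25,-1.24,-0.05,0,0,0,-0.7],[0.80,-1.56,-0.05,0,0,0,-0.7],[0.28,-1.74,-0.05,0,0,0,-0.7],[-0.27,-1.74,-0.05,0,0,0,-0.7],[-0.79,-1.57,-0.05,0,0,0,-0.7],[-1.24,-1.25,-0.05,0,0,0,-0.7],[-0.8,-0.36,-0.02,0,0,0,-0.7]]' 30
python3 - <<'E'
from h import *
from bench import r
c=r.camera("side"); p,Rm,s=pose();d=p[:2]-O;print(s["time"],p,s["width"],s["ft_force"],np.hypot(*d),np.rad2deg(np.arctan2(d[1],d[0]))%360)
for t in(153.9,164):
  P=O+.056*np.array([np.cos(np.deg2rad(t)),np.sin(np.deg2rad(t))]);print(proj(c,[[*P,.284-.03],[*P,.284]]).round(1).tolist())
a=c["frame"][60:180,180:310,::-1]; cv2.imwrite("pics/side10.png",cv2.resize(a,None,fx=5,fy=5,interpolation=cv2.INTER_CUBIC))
E
```

```text
time: 9.78
ee_pos: [0.5037, 0.0386, 0.2546]
eef_rot: [0.646, 0.763, 0.001, -0.0]
ft_force: [6.0, 8.9, -5.5]
width: 0.0208
time: 12.02
ee_pos: [0.5004, 0.0807, 0.2634]
eef_rot: [0.646, 0.763, 0.0, -0.001]
ft_force: [-3.2, 6.4, 1.9]
width: 0.021
12.075 [0.50017801 0.07980965 0.26337076] 0.021007870599725944 [-6.84048098  3.13226042  3.91096175] 0.05604001557899377 162.75914986675286
[[232.9, 119.4], [232.6, 107.2]]
[[229.0, 120.5], [228.6, 108.2]]
```

View pics/side10.png

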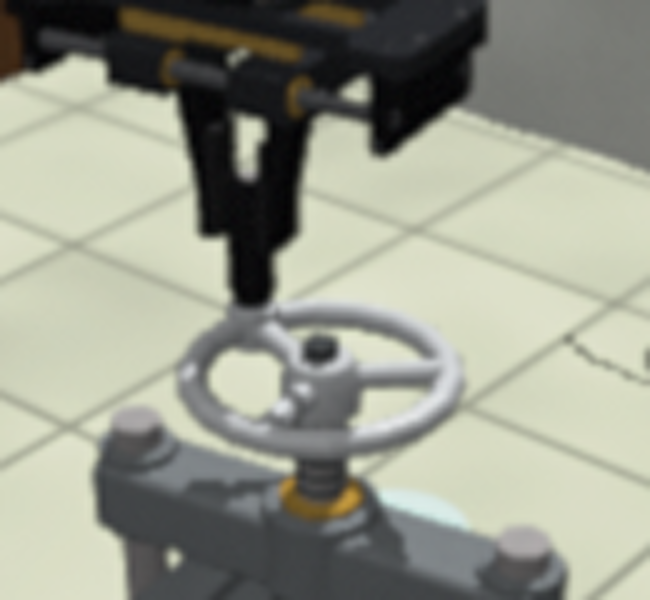

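```bash
python3 -m jog '[[-0.63,-0.27,-0.02,0,0,0,-0.7],[-0.66,-0.20,-0.02,0,0,0,-0.7],[-0.67,-0.11,-0.02,0,0,0,-0.7],[-0.3,-0.02,-0.02,0,0,0,-0.7]]' 30
cat >> h.py <<'E'
def rep():
    p,Rm,s=pose();d=p[:2]-O
    print(s["time"],p.round(4),round(s["width"],4),np.round(s["ft_force"],1),"rad",np.hypot(*d).round(4),"short of stop deg",189.4-np.rad2deg(np.arctan2(d[1],d[0]))%360, "F tool",(Rm.T@np.array(s["ft_force"])).round(1))
E
python3 -c "
from h import *; rep()"
```

```text
time: 12.58
ee_pos: [0.4983, 0.0574, 0.264]
eef_rot: [0.646, 0.763, -0.0, -0.001]
ft_force: [-5.1, 5.5, 1.3]
width: 0.0212
12.575 [0.4983 0.0574 0.264 ] 0.0212 [-5.1  5.5  1.3] rad 0.0557 short of stop deg 3.452371818108105 F tool [ 6.2 -4.1 -1.3]
```

```bash
python3 -m jog '[[-0.2,0,0,0,0,0,-0.7],[-0.2,0,0,0,0,0,-0.7],[0,0,0,0,0,0,-0.7]]' 30
python3 -c "
from h import *; rep()"
python3 -m jog '[[-0.2,0,0,0,0,0,-0.7],[-0.2,0,0,0,0,0,-0.7],[0,0,0,0,0,0,-0.7]]' 30
python3 -c "
from h import *; rep()"
```

```text
time: 12.95
ee_pos: [0.4988, 0.0537, 0.2641]
eef_rot: [0.646, 0.763, -0.001, -0.001]
ft_force: [-6.2, 3.3, 3.2]
width: 0.0211
12.95 [0.4988 0.0537 0.2641] 0.0211 [-6.2  3.3  3.2] rad 0.0557 short of stop deg -0.3907992684293333 F tool [ 4.3 -5.5 -3.2]
time: 13.32
ee_pos: [0.4993, 0.0514, 0.2641]
eef_rot: [0.645, 0.764, 0.0, -0.002]
ft_force: [-7.0, 8.4, 2.8]
width: 0.0211
13.325 [0.4993 0.0514 0.2641] 0.0211 [-7.   8.4  2.8] rad 0.0556 short of stop deg -2.8158796730398308 F tool [ 9.5 -5.5 -2.7]
```

```bash
python3 -m jog '[[-0.2,0,0,0,0,0,-0.7],[-0.2,0,0,0,0,0,-0.7],[0,0,0,0,0,0,-0.7]]' 40
python3 -c "
from h import *; rep()"
python3 -m jog '[[-0.2,0,0,0,0,0,-0.7],[-0.2,0,0,0,0,0,-0.7],[0,0,0,0,0,0,-0.7]]' 40
python3 - <<'E'
from h import *
from bench import r
rep()
c=r.camera("side")
cv2.imwrite("pics/side11.png",cv2.resize(c["frame"][60:180,180:310,::-1],None,fx=5,fy=5,interpolation=cv2.INTER_CUBIC))
E
```

```text
time: 13.7
ee_pos: [0.4999, 0.0493, 0.2642]
eef_rot: [0.645, 0.764, 0.001, -0.002]
ft_force: [-7.1, 14.4, 2.3]
width: 0.0214
13.7 [0.4999 0.0493 0.2642] 0.0214 [-7.1 14.4  2.3] rad 0.0556 short of stop deg -5.092103643444318 F tool [15.4 -4.5 -2.2]
time: 14.08
ee_pos: [0.5004, 0.0472, 0.2642]
eef_rot: [0.644, 0.765, 0.002, -0.003]
ft_force: [-7.1, 19.8, 1.7]
width: 0.0209
14.075 [0.5004 0.0472 0.2642] 0.0209 [-7.1 19.8  1.7] rad 0.0556 short of stop deg -7.339837823728317 F tool [20.7 -3.6 -1.6]
```

View pics/side11.png

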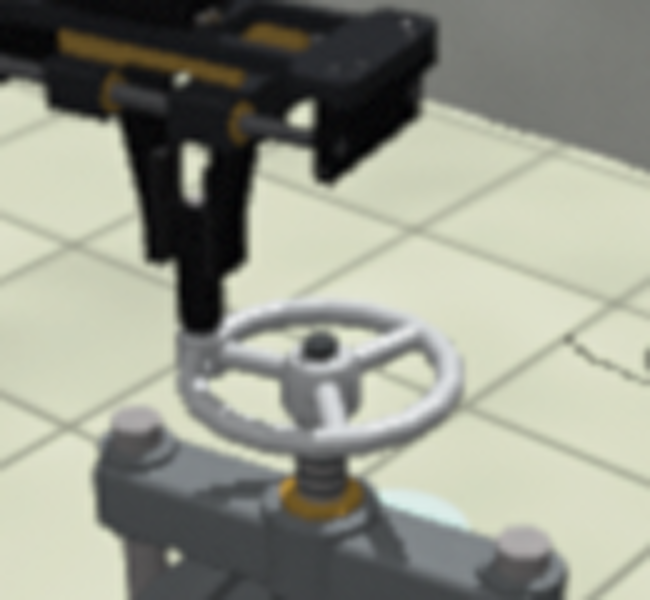

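```bash
python3 -m jog '[[1.3,0,0,0,0,0,-0.7],[1.45,0.19,0.04,0,0,0,-0.7],[1.36,0.56,0.04,0,0,0,-0.7],[1.16,0.9,0.04,0,0,0,-0.7],[0.9,1.16,0.04,0,0,0,-0.7],[0.56,1.36,0.04,0,0,0,-0.7],[0.19,1.3,0.04,0,0,0,-0.7],[0,0,0,0,0,0,-0.7],[0,0,0,0,0,0,-0.7]]' 30
python3 -c "
from h import *; rep()"
```

```text
time: 15.25
ee_pos: [0.5454, 0.1194, 0.2617]
eef_rot: [0.646, 0.763, 0.001, -0.0]
ft_force: [3.7, 7.0, -1.2]
width: 0.0212
15.25 [0.5454 0.1194 0.2617] 0.0212 [ 3.7  7.  -1.2] rad 0.0569 short of stop deg 90.96589071688334 F tool [6.3 4.8 1.2]
```

```bash
python3 -m jog '[[0,0,0,0,0,0,-0.7],[0,0,0,0,0,0,0.2],[0,0,0,0,0,0,0.2],[0,0,0,0,0,0,0.2],[0,0,-2,0,0,0,0.2],[0,0,-3,0,0,0,0.2],[0,0,-3,0,0,0,0.2],[0,0,-2,0,0,0,0.2],[0,0,0,0,0,0,0.2]]' 30
python3 - <<'E'
from h import *
from bench import r
rep()
for n in("side","top"):
    c=r.camera(n)
    print(n,[( [round(x,1) for x in d["rect"]],round(d["score"],2)) for t in("crank_mid","bundle_mid") for d in r.search_frame(c,t)][:3])
    cv2.imwrite(f"pics/{n}12.png",cv2.resize(c["frame"][20:340,110:370,::-1],None,fx=1.85,fy=1.85,interpolation=cv2.INTER_CUBIC))
E
```

```text
time: 16.38
ee_pos: [0.5446, 0.1184, 0.3627]
eef_rot: [0.647, 0.763, 0.001, 0.001]
ft_force: [-0.4, 0.7, -1.3]
width: 0.0523
16.375 [0.5446 0.1184 0.3627] 0.0523 [-0.4  0.7 -1.3] rad 0.0559 short of stop deg 90.03093583033112 F tool [ 0.8 -0.3  1.3]
side [([251.6, 94.9, 262.5, 121.7], 0.67), ([141.6, 199.6, 258.6, 310.9], 0.55)]
top [([239.0, 174.7, 270.4, 231.0], 0.24), ([268.7, 160.3, 349.3, 224.5], 0.97)]
```

View pics/side12.png

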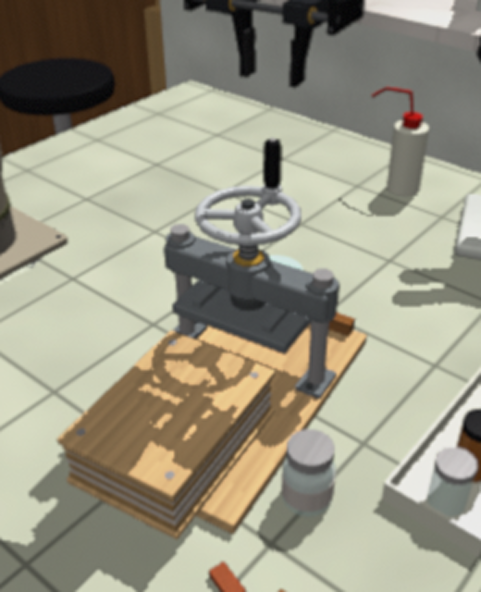

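View pics/top12.png

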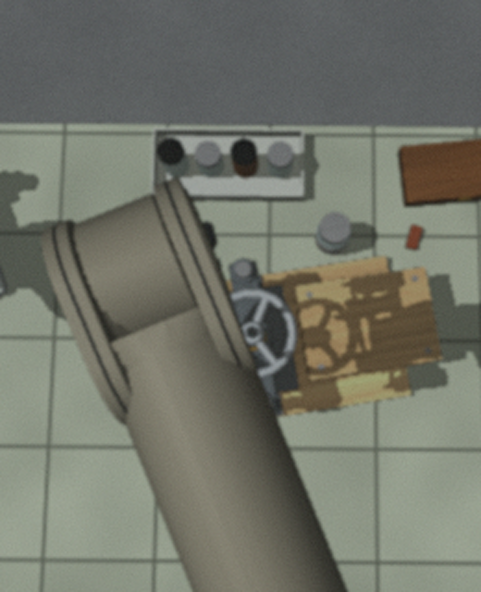

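Run:
```python
from h import *
from bench import r
c=r.camera("side"); p,Rm,s=pose()
print(((proj(c,[p+Rm@[0,.026,.011],p+Rm@[0,-.026,.011]])-[110,20])*1.85).round())
print(((proj(c,[p+Rm@[0,.026,-.019],p+Rm@[0,-.026,-.019]])-[110,20])*1.85).round())
Rt=Rm.T; R2=Rm
print(totool(press2w(-.325,-.002,.3627)), np.rad2deg(np.arctan2(Rm[1,0],Rm[0,0])))
```

```text
[[291. 114.]
 [250. 105.]]
[[292.  88.]
 [250.  79.]]
[-38.07601525   0.24210406  -0.16900223] 99.44816202391823
```

```bash
python3 -m jog '[[-3,0,0,0,0,0,0.2],[-5,0.1,0,0,0,0,1],[-5,0.1,0,0,0,0,1],[-5,0.1,0,0,0,0,1],[-5,0,0,0,0,0,1],[-5,0,0,0,0,0,1],[-5,0,0,0,0,0,1],[-4,0,2,0,0,0,1],[-1.5,0,4,0,0,0,1],[0,0,5,0,0,0,1],[0,0,5,0,0,0,1],[0,0,5,0,0,0,1],[0,0,0,0,0,0,1]]' 30
python3 - <<'E'
from h import *
from bench import r
rep()
p,Rm,s=pose()
for n in("side","top"):
    c=r.camera(n)
    print(((proj(c,[p+Rm@[0,.043,.011],p+Rm@[0,-.043,.011]])-[90,100])*2).round())
    cv2.imwrite(f"pics/{n}13.png",cv2.resize(c["frame"][100:384,90:390,::-1],None,fx=2,fy=2,interpolation=cv2.INTER_CUBIC))
print(totool(press2w(-.325,-.002,.06)), np.rad2deg(np.arctan2(Rm[1,0],Rm[0,0])),s["joint_positions"])
E
```

```text
time: 18.35
ee_pos: [0.6076, -0.2605, 0.1475]
eef_rot: [0.646, 0.763, -0.001, -0.004]
ft_force: [-0.1, 0.0, 0.3]
width: 0.0874
18.35 [ 0.6076 -0.2605  0.1475] 0.0874 [-0.1  0.   0.3] rad 0.3281 short of stop deg -90.05890660881678 F tool [ 0.  -0.1 -0.3]
[[156. 363.]
 [ 80. 324.]]
[[541. 140.]
 [552. 200.]]
[ 0.42999694 -0.14606902  9.32357878] 99.45713212468941 [ 0.70583013  0.49900863 -0.51927305  1.39368873  0.24660748  1.3212017
  0.34178917]
```

View pics/side13.png

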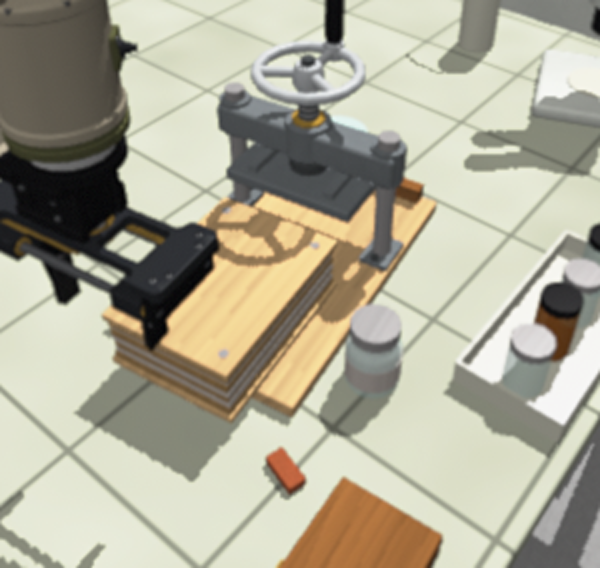

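View pics/top13.png

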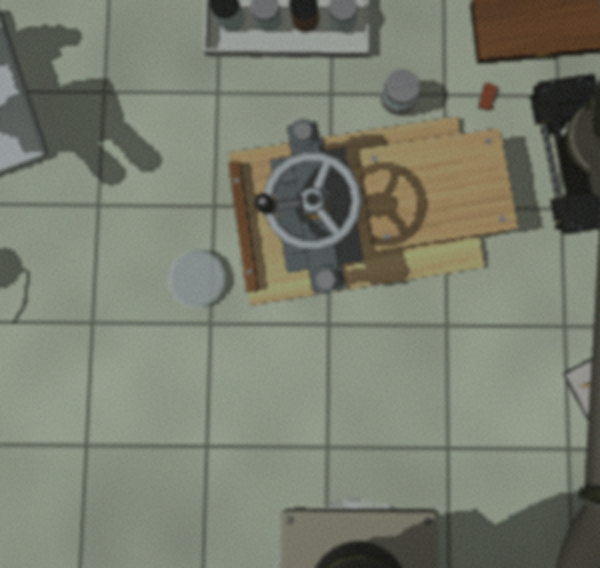

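```bash
python3 -m jog '[[0,-0.1,3,0,0,0,1],[0,0,3,0,0,0,1],[0,0,2.5,0,0,0,1],[0,0,1,0,0,0,1],[0,0,0,0,0,0,1]]' 30
python3 - <<'E'
from h import *
from bench import r
rep()
p,Rm,s=pose()
for n in("side","top"):
    c=r.camera(n)
    print(((proj(c,[p+Rm@[0,.043,.011],p+Rm@[0,-.043,.011]])-[90,100])*2).round(),[d["rect"] for d in r.search_frame(c,"bundle_mid")])
    cv2.imwrite(f"pics/{n}14.png",cv2.resize(c["frame"][100:384,90:390,::-1],None,fx=2,fy=2,interpolation=cv2.INTER_CUBIC))
E
```

```text
time: 19.08
ee_pos: [0.6101, -0.2615, 0.0581]
eef_rot: [0.646, 0.763, 0.0, 0.001]
ft_force: [-0.0, 0.6, 0.3]
width: 0.0874
19.075 [ 0.6101 -0.2615  0.0581] 0.0874 [-0.   0.6  0.3] rad 0.3295 short of stop deg -90.45565934351745 F tool [ 0.6  0.1 -0.3]
[[169. 427.]
 [ 98. 389.]] [[148.3, 201.3, 257.0, 310.7]]
[[526. 149.]
 [537. 204.]] [[267.7, 162.8, 350.1, 225.5]]
```

View pics/side14.png

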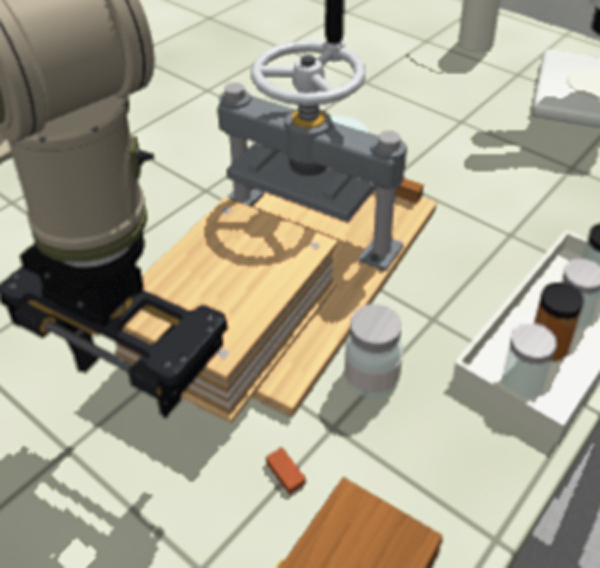

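View pics/top14.png

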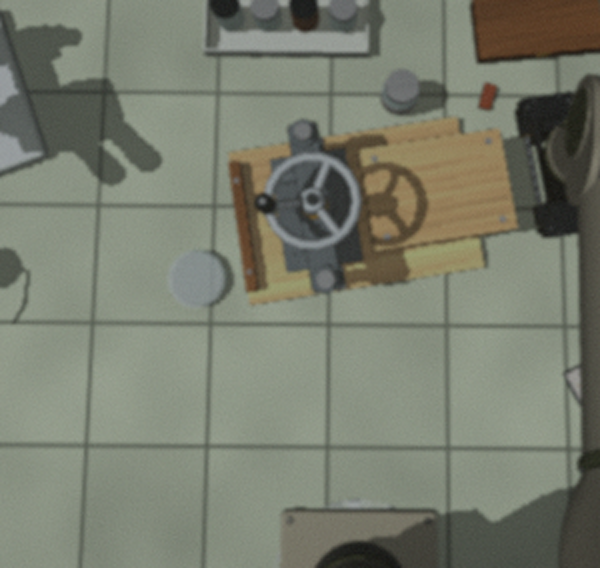

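```bash
python3 -m jog '[[0,0,0.3,0,0.1,0,1],[0,0,0,0,0.1,0,1],[0,0,0,0,0.1,0,1],[0,0,0,0,0.1,0,1],[0,0,0,0,0.1,0,1],[0,0,0,0,0,0,1],[0,0,0,0,0,0,1]]' 30
python3 - <<'E'
from h import *
from bench import r
rep()
p,Rm,s=pose(); print(Rm.round(3).tolist(),s["joint_positions"])
for n in("side","top"):
    c=r.camera(n)
    print(((proj(c,[p+Rm@[0,.043,.011],p+Rm@[0,-.043,.011]])-[90,100])*2).round())
    cv2.imwrite(f"pics/{n}15.png",cv2.resize(c["frame"][100:384,90:390,::-1],None,fx=2,fy=2,interpolation=cv2.INTER_CUBIC))
px=np.array([np.cos(YAW),np.sin(YAW),0]);print(Rm.T@px, "px,py",(p[:2]-O)@px[:2],(p[:2]-O)@[-px[1],px[0]])
E
```

```text
time: 20.15
ee_pos: [0.6099, -0.2605, 0.0544]
eef_rot: [0.626, 0.74, 0.16, -0.188]
ft_force: [0.7, 0.7, 0.8]
width: 0.0871
20.15 [ 0.6099 -0.2605  0.0544] 0.0871 [0.7 0.7 0.8] rad 0.3285 short of stop deg -90.44922847635851 F tool [ 0.9  0.8 -0.5]
[[-0.146, 0.986, -0.078], [0.866, 0.165, 0.471], [0.478, 0.001, -0.879]] [ 0.85895636  0.8675219  -0.5691662   1.14366903  0.0093759   1.50127295
  0.56911277]
[[174. 424.]
 [103. 386.]]
[[522. 150.]
 [533. 205.]]
[0.87852309 0.00183221 0.47769637] px,py -0.3284926788951088 -0.002575604884317381
```

View pics/side15.png

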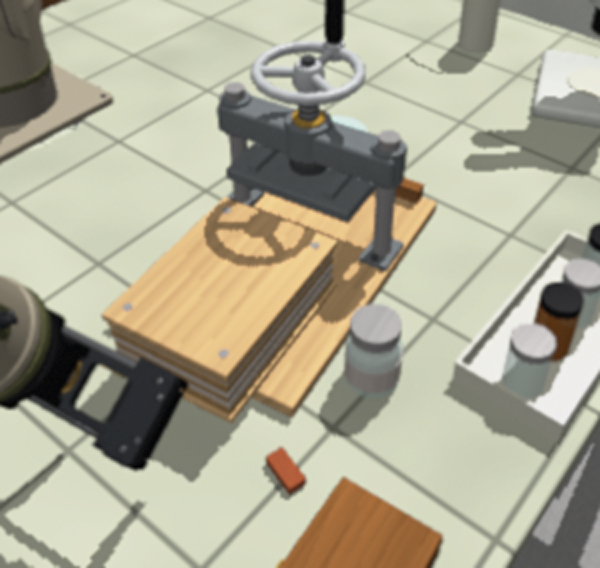

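View pics/top15.png

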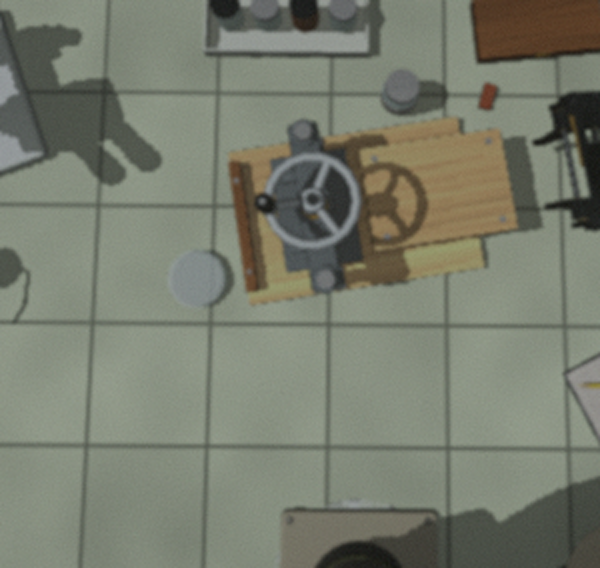

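```bash
python3 -m jog '[[-0.72,0,1.32,0,0,0,1],[0.88,0,0.48,0,0,0,1],[0.88,0,0.48,0,0,0,1],[0.88,0,0.48,0,0,0,1],[0.88,0,0.48,0,0,0,1],[0.88,0,0.48,0,0,0,1],[0.88,0,0.48,0,0,0,1],[0.88,0,0.48,0,0,0,1]]' 30
python3 - <<'E'
from h import *
from bench import r
rep()
p,Rm,s=pose()
px=np.array([np.cos(YAW),np.sin(YAW),0]);print("px,py",(p[:2]-O)@px[:2],(p[:2]-O)@[-px[1],px[0]])
for n in("side","top"):
    c=r.camera(n)
    cv2.imwrite(f"pics/{n}16.png",cv2.resize(c["frame"][100:384,90:390,::-1],None,fx=2,fy=2,interpolation=cv2.INTER_CUBIC))
E
```

```text
time: 21.25
ee_pos: [0.5979, -0.1933, 0.0388]
eef_rot: [0.627, 0.739, 0.159, -0.187]
ft_force: [1.2, -4.9, 0.9]
width: 0.0869
21.25 [ 0.5979 -0.1933  0.0388] 0.0869 [ 1.2 -4.9  0.9] rad 0.2603 short of stop deg -90.38426695218143 F tool [-4.   0.3 -3.2]
px,py -0.26031846928268354 -0.0017459101783669092
```

View pics/side16.png

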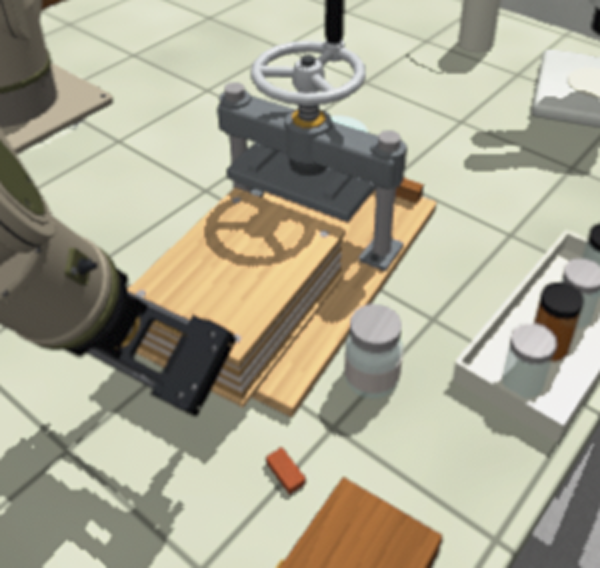

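View pics/top16.png

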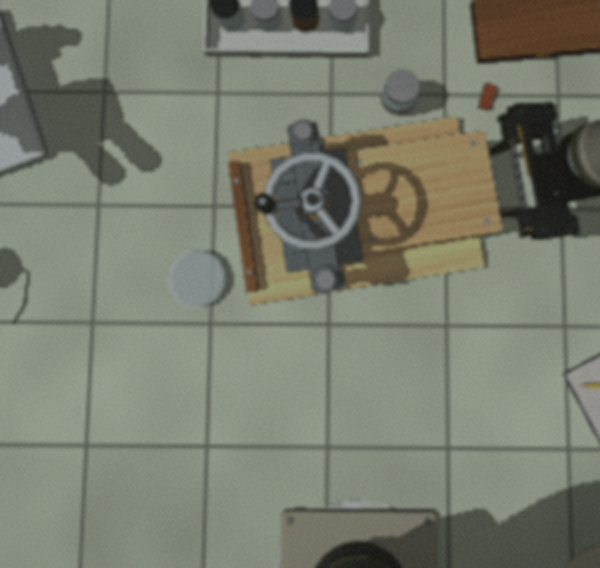

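```bash
python3 -m jog '[[0.88,0,0.48,0,0,0,1],[0.88,0,0.48,0,0,0,1],[0.88,0,0.48,0,0,0,1],[0.88,0,0.48,0,0,0,1],[0.88,0,0.48,0,0,0,1],[0.88,0,0.48,0,0,0,1],[0.88,0,0.48,0,0,0,1],[0.88,0,0.48,0,0,0,1],[0.88,0,0.48,0,0,0,1],[0.88,0,0.48,0,0,0,1],[0.88,0,0.48,0,0,0,1]]' 30
python3 - <<'E'
from h import *
from bench import r
rep()
p,Rm,s=pose()
px=np.array([np.cos(YAW),np.sin(YAW),0]);print("px,py",(p[:2]-O)@px[:2],(p[:2]-O)@[-px[1],px[0]])
for n in("side","top"):
    c=r.camera(n)
    cv2.imwrite(f"pics/{n}17.png",cv2.resize(c["frame"][100:384,90:390,::-1],None,fx=2,fy=2,interpolation=cv2.INTER_CUBIC))
E
```

```text
time: 22.72
ee_pos: [0.58, -0.0846, 0.0387]
eef_rot: [0.627, 0.739, 0.16, -0.188]
ft_force: [0.4, -5.6, 0.6]
width: 0.087
22.725 [ 0.58   -0.0846  0.0387] 0.087 [ 0.4 -5.6  0.6] rad 0.1501 short of stop deg -90.69224759165823 F tool [-4.7 -0.5 -3.2]
px,py -0.1500720657859369 -0.0018132588866635719
```

View pics/side17.png

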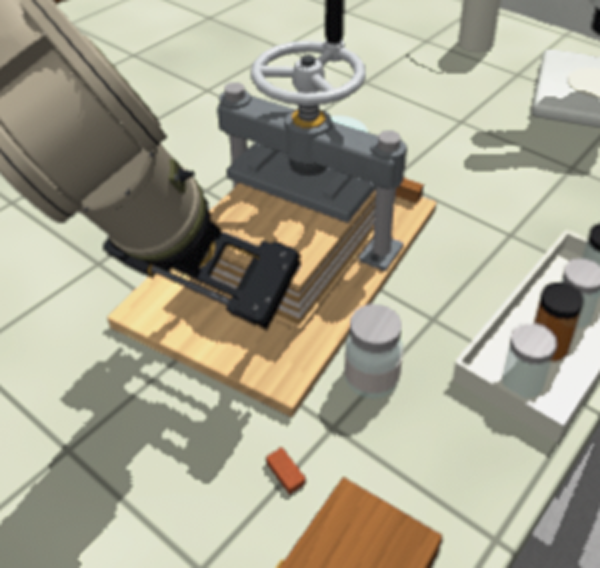

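View pics/top17.png

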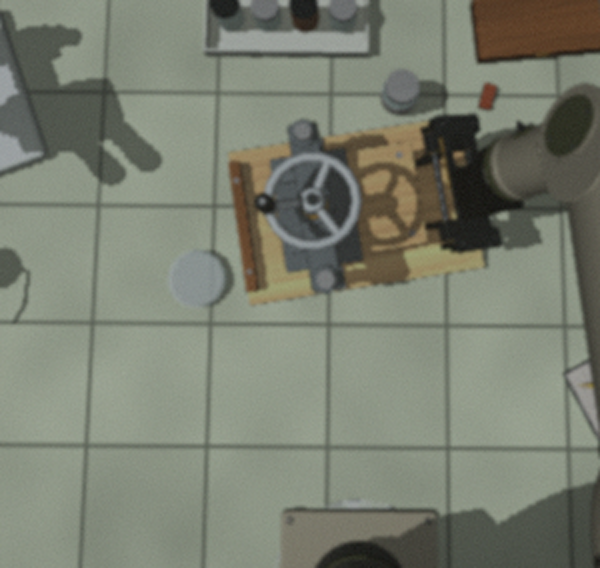

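```bash
python3 -m jog '[[0.88,0,0.48,0,0,0,1],[0.88,0,0.48,0,0,0,1],[0.88,0,0.48,0,0,0,1],[0.44,0,0.24,0,0,0,1],[0.26,0,0.14,0,0,0,1]]' 30
cat >> h.py <<'E'
def rp():
    rep(); p,Rm,s=pose(); px=np.array([np.cos(YAW),np.sin(YAW),0]);print("px,py",(p[:2]-O)@px[:2],(p[:2]-O)@[-px[1],px[0]])
E
python3 -c "
from h import *; rp()"
python3 -m jog '[[0.26,0,0.14,0,0,0,1],[0.26,0,0.14,0,0,0,1],[0,0,0,0,0,0,1]]' 30
python3 -c "
from h import *; rp()"
```

```text
time: 23.45
ee_pos: [0.5736, -0.0465, 0.0387]
eef_rot: [0.627, 0.739, 0.16, -0.188]
ft_force: [1.6, -5.6, 2.0]
width: 0.0869
23.45 [ 0.5736 -0.0465  0.0387] 0.0869 [ 1.6 -5.6  2. ] rad 0.1115 short of stop deg -90.89351885522669 F tool [-4.1  0.7 -4.5]
px,py -0.11149235813030375 -0.0017388471142799813
time: 23.82
ee_pos: [0.5726, -0.0404, 0.0388]
eef_rot: [0.627, 0.739, 0.16, -0.188]
ft_force: [1.1, -4.7, 1.5]
width: 0.087
23.825 [ 0.5726 -0.0404  0.0388] 0.087 [ 1.1 -4.7  1.5] rad 0.1053 short of stop deg -90.91920342233547 F tool [-3.4  0.3 -3.6]
px,py -0.10530266099883827 -0.0016895288350840553
```

```bash
for i in 1; do python3 -m jog '[[0.18,0,0.1,0,0,0,1],[0.18,0,0.1,0,0,0,1],[0,0,0,0,0,0,1]]' 30;
python3 -c "
from h import *; rp()"; done
python3 -m jog '[[0.18,0,0.1,0,0,0,1],[0.18,0,0.1,0,0,0,1],[0,0,0,0,0,0,1]]' 30
python3 -c "
from h import *; rp()"
```

```text
time: 24.2
ee_pos: [0.5719, -0.0363, 0.0388]
eef_rot: [0.627, 0.739, 0.16, -0.188]
ft_force: [1.8, -5.0, 1.8]
width: 0.0875
24.2 [ 0.5719 -0.0363  0.0388] 0.0875 [ 1.8 -5.   1.8] rad 0.1012 short of stop deg -90.96145321056073 F tool [-3.8  1.  -4.1]
px,py -0.10117208123965375 -0.0016978799197288387
time: 24.58
ee_pos: [0.5718, -0.0346, 0.0387]
eef_rot: [0.627, 0.739, 0.159, -0.187]
ft_force: [1.7, -11.5, 3.2]
width: 0.0873
24.575 [ 0.5718 -0.0346  0.0387] 0.0873 [  1.7 -11.5   3.2] rad 0.0995 short of stop deg -91.0842731206113 F tool [-8.7 -0.2 -8.3]
px,py -0.09948309611009361 -0.0018828564051157825
```

```bash
python3 -m jog '[[0.18,0,0.1,0,0,0,1],[0.18,0,0.1,0,0,0,1],[0,0,0,0,0,0,1]]' 30
python3 - <<'E'
from h import *
from bench import r
rp()
for n in("side","top"):
    c=r.camera(n)
    cv2.imwrite(f"pics/{n}18.png",cv2.resize(c["frame"][130:280,180:340,::-1],None,fx=3.7,fy=3.7,interpolation=cv2.INTER_CUBIC))
E
```

```text
time: 24.95
ee_pos: [0.5722, -0.0342, 0.0386]
eef_rot: [0.629, 0.739, 0.159, -0.185]
ft_force: [2.7, -22.5, 6.1]
width: 0.0873
24.95 [ 0.5722 -0.0342  0.0386] 0.0873 [  2.7 -22.5   6.1] rad 0.0991 short of stop deg -91.35700826879096 F tool [-17.1  -0.9 -16.1]
px,py -0.09909713566240007 -0.002347481502810839
```

View pics/side18.png

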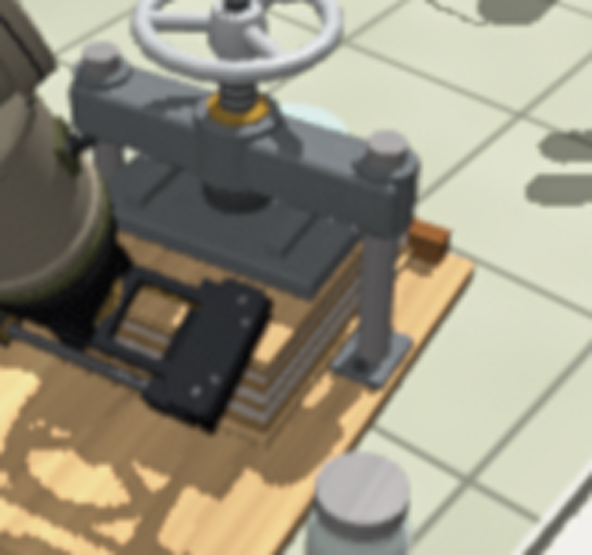

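View pics/top18.png

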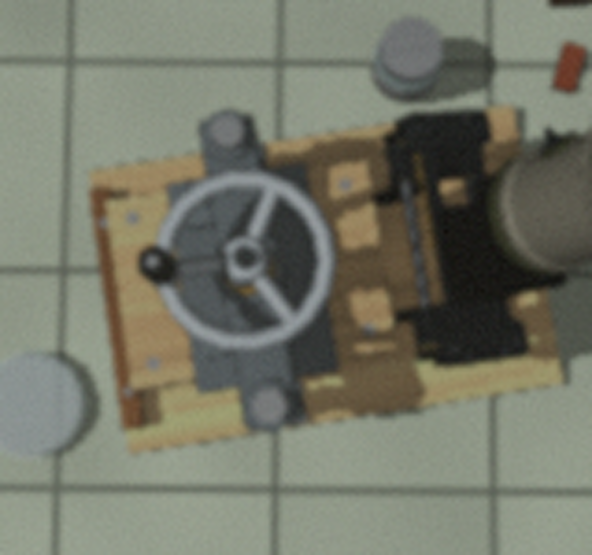

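```bash
python3 -m jog '[[-0.5,0,-0.27,0,0,0,1],[-0.88,0,-0.48,0,0,0,1],[-1.76,0,-0.96,0,0,0,1],[-2.6,0,-1.4,0,0,0,1],[-3.5,0,-1.9,0,0,0,1],[-3.5,0,-1.9,0,0,0,1],[-3.5,0,-1.9,0,0,0,1],[0.9,0,-3.6,0,0,0,1],[1.4,0,-2.6,0,0,0,1],[0,0,0,0,0,0,1],[0,0,0,0,0,0,1]]' 30
python3 - <<'E'
from h import *
from bench import r
rp()
for n in("side","top"):
    c=r.camera(n)
    for t in ["bundle_mid","jar_mid","dish_mid","eraser","crank_mid"]:
        print(n,t,[( [round(x) for x in d["rect"]],round(d["score"],2)) for d in r.search_frame(c,t)][:2])
    cv2.imwrite(f"pics/{n}19.png",cv2.resize(c["frame"][100:290,170:350,::-1],None,fx=3.1,fy=3.1,interpolation=cv2.INTER_CUBIC))
E
```

```text
time: 26.42
ee_pos: [0.6018, -0.2196, 0.1026]
eef_rot: [0.626, 0.739, 0.16, -0.189]
ft_force: [0.2, -0.7, -0.3]
width: 0.0869
26.425 [ 0.6018 -0.2196  0.1026] 0.0869 [ 0.2 -0.7 -0.3] rad 0.2869 short of stop deg -90.25014653279445 F tool [-0.8  0.1 -0.1]
px,py -0.28685648146555365 -0.001252389107437442
side bundle_mid [([197, 191, 289, 252], 0.64)]
side jar_mid [([263, 251, 293, 303], 0.59)]
side dish_mid [([256, 157, 270, 165], 0.6)]
side eraser []
side crank_mid [([250, 96, 263, 119], 0.76)]
top bundle_mid [([210, 170, 289, 238], 0.78), ([213, 197, 229, 208], 0.42)]
top jar_mid [([282, 129, 301, 156], 0.59)]
top dish_mid [([173, 224, 205, 253], 0.94)]
top eraser [([332, 142, 338, 155], 0.62), ([210, 172, 288, 235], 0.41)]
top crank_mid []
```

View pics/side19.png

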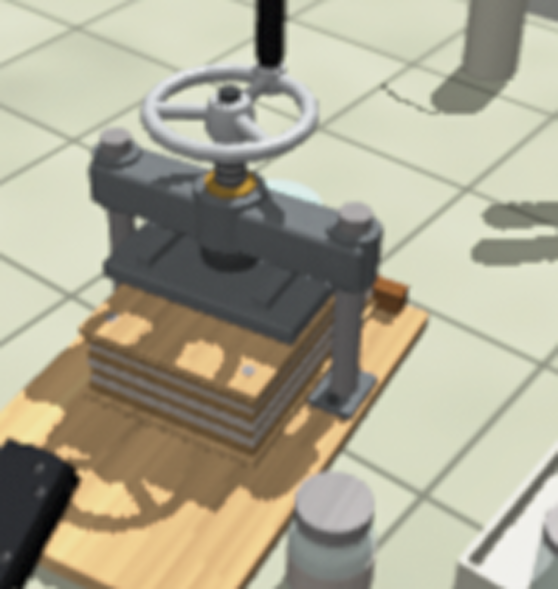

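View pics/top19.png

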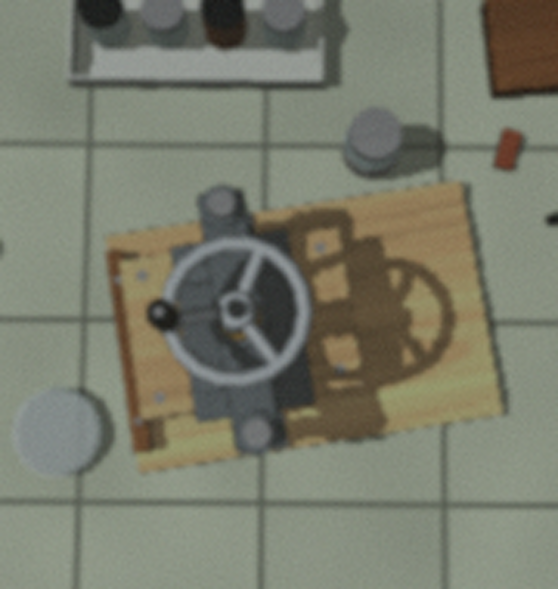

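Run:
```python
from h import *
from bench import r
c=r.camera("top")
f=lambda x,y:((x+.5)/3.1+170-.5,(y+.5)/3.1+100-.5)
P=back(c,[f(140,275),f(158,397),f(321,247),f(338,368)],.093)[:,:2]-O
px=np.array([np.cos(YAW),np.sin(YAW)]);py=np.array([-px[1],px[0]])
Q=np.c_[P@px,P@py]*1000; print(Q.round(1),Q.mean(0).round(1)); d=Q[:2].mean(0)-Q[2:].mean(0); print(np.rad2deg(np.arctan2(d[1],d[0])))
h=back(c,[f(161,314)],.3125)[0,:2]-O; print("handle",np.hypot(*h),189.4-np.rad2deg(np.arctan2(h[1],h[0]))%360)
```

```text
[[ 89.1 -61.8]
 [ 88.4  53.9]
 [-83.4 -61.8]
 [-80.9  53.3]] [ 3.3 -4.1]
0.09926575108784932
handle 0.05545648338490673 87.26592055873598
```

```bash
python3 -c "
from bench import r
r.close_job(); print(r.read_state()['time'])"
```

```text
the job is handed in; nothing more can be done
the job is handed in; nothing more can be done
```

The press is ready and the job was handed in at about 26.5 s of the 72 s allowed. No verdict is reported.

- **Handwheel:** I cranked it counter-clockwise about 2.1 turns by its sleeve until the stop pushed back with about 20 N, some 7° into its give. I then backed it off and let go. From the picture the handle stands about 87° below the stop; from the arm's position it was about 90°.
- **Bundle:** I pushed it in with both open fingers, the hand tilted about 28° to clear the wheel. Resistance rose from 5 N to 22 N at the batten.
- **Final check of the bundle:** In the top picture its centre is about 3 mm past the screw axis in x, 4 mm off centre in y, and 0.1° off square. Home should be within 2 mm in x, so the x figure is within measuring error.
- **Bystanders:** The jar, dish and eraser show where they were, to within a few pixels in the top view. The network did not find the eraser in the last side picture.
- **Robot:** It stands clear of everything, with no contact force.

**Disagreement:** The fingertips appeared about 30 mm further back along the tool than the reported TCP and `r.tip_extent` imply. I set the working heights from the pictures and the contact forces instead, and did not find the cause.

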